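# Roll the metal trim strip flush into a pool-table cap rail

### The job

The metal trim strip in the wooden pool-table rail still stands proud of its groove. Take the hand roller out of its red stand and roll it along the strip from one end to the other, firmly but without bearing down hard enough to dent the rail, until every section lies fully home and flush. Then put the roller back upright in its stand as it was and let go, leaving everything else on the table as it stands.

Things in the scene. Friction and masses are not known exactly. Their poses are not given: they have to be found in the camera images.
- cradle: Low pale wooden cradle, 130 x 340 mm, 40 mm high, fixed to the table. It holds a brown wooden rail (100 mm wide, 300 mm long) level. Origin: centre of its underside, on the table; x across the rail, y along it, z up. Only the roller may press on rail or strip (fingers 2 N at most), and never with more than 35 N, or the rail is dented; about 20 N seats the strip well.
- strip_mid (a point): Point on the strip's centre line, mid-length, 25 mm to the cradle's -x side, 56 mm above the table; cradle's axes. The strip is 260 mm long along y, 16 mm wide; 20 mm of wood lie beyond each end. The rail rests on rubber packing: its wooden top is 0 to 20 mm above this point, differs each time, is not measured and must be felt. It sinks about 1 mm per 18 N and springs back.
- roller_grip (a point): Centre of the roller's upright wooden handle, 26 x 26 mm square, 64 mm tall; gripped from above across either pair of faces with 60 N or more. z up, x along the wheel's axle, y the way it rolls. Below it a steel plate 72 (x) x 46 (y) mm, top 32 and underside 40 mm below this point, then a fork with a black rubber wheel, 40 mm across, 30 mm wide, its lowest point 86 mm below this point.
- roller: The whole roller, 0.3 to 0.5 kg. Origin: lowest point of its wheel, 86 mm below the handle's centre; same axes as roller_grip.
- roller_wheel (a joint): Turn of the roller's free-running wheel, rad; 1 rad is 20 mm rolled, either sign. 0 at the start. It must have turned 4 rad one way or the other while the roller is pressing on the rail: the strip is to be rolled, not stamped.
- stand: Red roller stand, 96 x 90 mm, fixed. Origin: centre of its underside, on the table; axes as the roller's in it. Side walls 54 mm high, inner faces at x = -25 and 25 mm, 12 mm thick; end walls 32 mm high, inner faces at y = -28 and 28 mm. The roller's steel plate rests on the side walls, its wheel hanging free between; the handle's centre is then 94 mm above the table, over the stand's centre.
- strip0 (a joint): Section 0 of the strip's ten, centred -117 mm along the cradle's y: each is 26 mm long; its value is how far it is pushed down, m. 0 is 5.5 mm proud of the wood; 0.005 fully home (0.5 mm proud, against a stop). It starts 3 to 5 mm short of home, moves only under 12 N or more and stays where it is left; home means beyond 0.004.
- strip1 (a joint): Section 1 of the strip's ten, centred -91 mm along the cradle's y: as strip0.
- strip2 (a joint): Section 2 of the strip's ten, centred -65 mm along the cradle's y: as strip0.
- strip3 (a joint): Section 3 of the strip's ten, centred -39 mm along the cradle's y: as strip0.
- strip4 (a joint): Section 4 of the strip's ten, centred -13 mm along the cradle's y: as strip0.
- strip5 (a joint): Section 5 of the strip's ten, centred 13 mm along the cradle's y: as strip0.
- strip6 (a joint): Section 6 of the strip's ten, centred 39 mm along the cradle's y: as strip0.
- strip7 (a joint): Section 7 of the strip's ten, centred 65 mm along the cradle's y: as strip0.
- strip8 (a joint): Section 8 of the strip's ten, centred 91 mm along the cradle's y: as strip0.
- strip9 (a joint): Section 9 of the strip's ten, centred 117 mm along the cradle's y: as strip0.
- chalk: Blue chalk cube, 22 mm. Bystander; origin under its centre.
- glue: Yellow glue bottle, 52 mm across, 130 mm tall. Bystander; origin under its centre.
- driver: Screwdriver lying on the table. Bystander.
- mug: Blue mug, 80 mm across, 90 mm tall. Bystander; origin under its centre.
- brush: Brush lying on the table. Bystander.
- bolts: Grey open box of bolts, 100 x 130 x 35 mm. Bystander; origin under its centre.
- spare: Spare aluminium trim bar, 16 x 200 x 10 mm, lying on the table. Bystander; origin under its centre.

How it is judged:
On the way, in this order (a step that is already met when the one before it is completed fails the run):
1. the roller is lifted out of its stand (z of roller_grip in the frame of stand above 0.12 m), for 0.1 s.
2. the roller has rolled 80 mm one way and is pressing on the rail ((value of joint roller_wheel above 4 rad or value of joint roller_wheel below -4 rad) and contact force between roller and cradle above 4 N), for 0.05 s.
3. all ten sections of the strip are home (value of joint each of strip0, strip1, strip2, strip3, strip4, strip5, strip6, strip7, strip8, strip9 above 0.004 m), for 0.2 s.
At the end, for the whole second after the job is handed in: All ten strip sections are pushed down beyond 4 mm (within 1 mm of their stops), and the roller is back in its stand, released and at rest: handle centre within 10 mm (x) and 15 mm (y) of the stand's centre and 88 to 100 mm above its underside, upright within 0.12 rad, its weight on the stand (all of step 3 and x of roller_grip in the frame of stand between -0.01 and 0.01 m and y of roller_grip in the frame of stand between -0.015 and 0.015 m and z of roller_grip in the frame of stand between 0.088 and 0.1 m and angle between roller_grip's own z axis and vertical below 0.12 rad and linear speed of roller below 0.02 m/s and contact force between roller and stand above 1 N); the robot touches nothing.
It fails at once if the roller is pressed on the rail with more than 35 N (contact force between roller and cradle above 35 N).
It fails at once if the fingers press on the rail or strip (contact force between the fingers and cradle above 2 N).
It fails at once if something else on the table is shifted by more than 30 mm (distance of any of chalk, glue, driver, mug, brush, bolts, spare from where it was at the start of the episode above 0.03 m).
It also fails if it takes over 70 s, if anything falls off the work surface, if the arm or the gripper's body presses on something with over 40 N, if the wrist force passes 120 N, or if a joint passes its speed limit or range.

### The arm

A 7-joint arm with a two-finger parallel gripper is mounted at the origin on the work surface. World frame = base frame: x ahead of the robot, y to its left, z up, the work surface at z = 0. Lengths are in m, angles in rad, forces in N, time in s.
With the tool pointing down it reaches from about 0.4 to 0.85 m from the base axis. Payload 10.4 kg.
Tool frame: the origin (TCP) lies at the very end of the fingers, on their centre line; the grasp point (between the pads) lies 19 mm behind it; z points along the fingers, y is the line along which they close (so a half turn about z gives the same grasp; the last joint's range is limited). The gripper opens to 85 mm and grips with 20 to 120 N. Pads are 22 mm wide; open, the fingers measure 114 mm over their backs; the gripper's body (76 mm by 85 mm) begins 54 mm behind the grasp point. The pads swing forward as they close: fully open they stand 13 mm farther back than shut.
Start: joints at [1.285, 0.332, -0.065, 1.46, 0.022, 1.35, -0.088], TCP at [0.162, -0.604, 0.231] pointing down, gripper open.
Joint ranges: [-2.6, 2.6], [-0.5, 2.12], [-1.47, 1.34], [0.16, 2.42], [-1.27, 4.41], [0.06, 2.06], [-2.6, 2.6]. Speed limits (rad/s): [2.22, 2.22, 2.79, 2.79, 3.14, 3.14, 3.14].

### API

Orientations are given as a unit quaternion [x, y, z, w].
In Python, from workcell import * gives the robot as it stands.
- The arm moves only by the tool step_arm, never from a script. Its argument "commands" is one flat list of numbers, 7 for each row, row after row: the finger opening in mm, from 0 to 85.4, then the shift along the world's x, y, z as a fraction of full scale, then the turn, a rotation vector about the world's x, y, z as a fraction of full scale. A call has exactly 10 rows; each row is the pose to reach, as a shift and turn from the pose commanded when the call began, turning the shorter way round; what a row does not reach only later rows make up. Full scale, the value 1, is 0.6 m for a shift and pi rad for a turn. A row lasts 1/8 s, in which the tool goes at most 62.5 mm and 10.7 degrees, less where a joint would pass 70% of its speed; a pose out of reach is approached as far as the arm can. A call with a number of a shift or a turn outside -1 to 1 is refused whole. A call with a gripper value outside its range is refused whole. The fingers move at their own pace and stop on an object; "squeeze" is the grip in N (left out, the last holds). Time passes only in rows, so rows that repeat a pose let the fingers close, or fill a call up. It gives the time, the measured TCP pose, the force, the opening and the grip force at its end, in the units of the state.
- get_obs(): the state, without advancing time (a new reading comes with each control period).
- camera(name): name is "side" or "top" or "wrist"; returns the picture (480x640x3 uint8, red, green, blue); there is no depth.
- camera_params(name): a dict with "mtx" (3x3 intrinsics, pixels), "extrinsics" (4x4, takes a point from world to camera coordinates); the wrist camera has in their place "tool_from_camera" (4x4, takes a point from camera to tool coordinates, whose origin is the TCP and whose axes are the flange's). Camera axes: x right, y down, z forward; pixel columns grow to the right and rows downward; lengths in m; the calibration is good to about 2 mm. A picture is of the moment at which its call begins: read the wrist's pose just before it. camera_params takes no time and is no camera call.
- hand_in(): hands the job in; it is judged then, once.
The state is a dict: "clock": time; "joint_pos": joint angles; "joint_velocities": joint speeds; "tau": joint torques, N m; "position": TCP position; "ee_rot": TCP orientation; "ft_force": force on the tool from outside, world axes, zero at the start; "torque": the same for the moment, N m; "grip_width": opening from 0.0 (shut) to 1.0 (fully open); "grasp_force": force on a finger pad.
Only numpy, scipy, OpenCV 4.12 (cv2) and the standard library are available. Lean on these libraries where they do the work, as an engineer would, in place of code of your own. Each camera call takes 0.05 s, during which the arm holds its last target. There are 200 camera calls.

## Working session

There is one attempt and no reset: what is moved stays moved. The work goes in short steps, Python scripts to look and compute and a tool call to move; the robot and the scene stay as the last step left them, time stands still between calls to the robot, and variables do not carry over. Pictures are saved under pics/ and viewed, at most 10 in all, crops included, and the job is handed in when it is done.

Besides the shell and the picture viewer there is one more tool, called after "Emit:" by a JSON object that holds its "api" and its "payload", one argument or row to a line. step_arm: Moves the arm, as the interface text tells. Its arguments: {"type":"object","properties":{"commands":{"type":"array","items":{"type":"number"}},"squeeze":{"type":"number"}},"required":["commands"]}

```bash
mkdir -p pics; python3 - <<'E'
from workcell import *
import cv2,numpy as np
np.set_printoptions(precision=4,suppress=True)
o=get_obs();print(o)
for n in("top","side"):
    cv2.imwrite(f"pics/{n}0.png",camera(n)[:,:,::-1]); p=camera_params(n);print(n,p["mtx"],p["extrinsics"])
print(camera_params("wrist"))
E
```

```text
{'clock': 0.0, 'joint_pos': array([ 1.2854,  0.3329, -0.0647,  1.4609,  0.0216,  1.3499, -0.0885]), 'joint_velocities': array([-0.0001,  0.0019,  0.001 , -0.0001,  0.0019,  0.0005, -0.0011]), 'tau': array([  0.0019, -62.5445,   0.0502, -39.1602,   0.0162,   0.0099,
         0.    ]), 'position': array([ 0.1623, -0.6032,  0.2305]), 'ee_rot': array([ 0.9914,  0.131 , -0.0001, -0.0007]), 'ft_force': array([0.708 , 0.3929, 0.5757]), 'torque': array([ 0.0546, -0.0099, -0.0352]), 'grasp_force': 0.0, 'grip_width': 1.0015093953113932}
top [[605.4999   0.     322.0673]
 [  0.     605.4999 248.1232]
 [  0.       0.       1.    ]] [[-0.0279 -0.9996  0.0084  0.0045]
 [-0.9986  0.0275 -0.0457  0.5972]
 [ 0.0455 -0.0097 -0.9989  1.6358]
 [ 0.      0.      0.      1.    ]]
side [[567.0414   0.     324.097 ]
 [  0.     567.0414 239.6289]
 [  0.       0.       1.    ]] [[-0.9997 -0.0172 -0.0199  0.6195]
 [ 0.0024  0.6941 -0.7199  0.0454]
 [ 0.0262 -0.7197 -0.6938  1.2625]
 [ 0.      0.      0.      1.    ]]
{'mtx': array([[398.9742,   0.    , 321.4753],
       [  0.    , 398.9742, 238.2267],
       [  0.    ,   0.    ,   1.    ]]), 'tool_from_camera': array([[ 0.0001, -0.9641, -0.2655,  0.0677],
       [ 1.    ,  0.0001,  0.0001, -0.0002],
       [-0.0001, -0.2655,  0.9641, -0.1425],
       [ 0.    ,  0.    ,  0.    ,  1.    ]])}
```

View pics/top0.png

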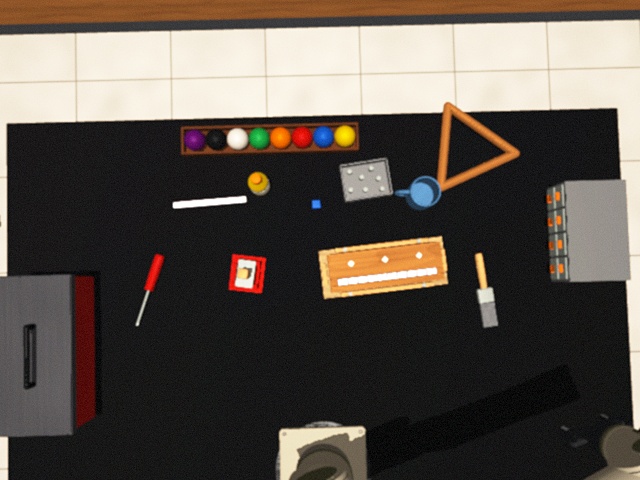

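View pics/side0.png

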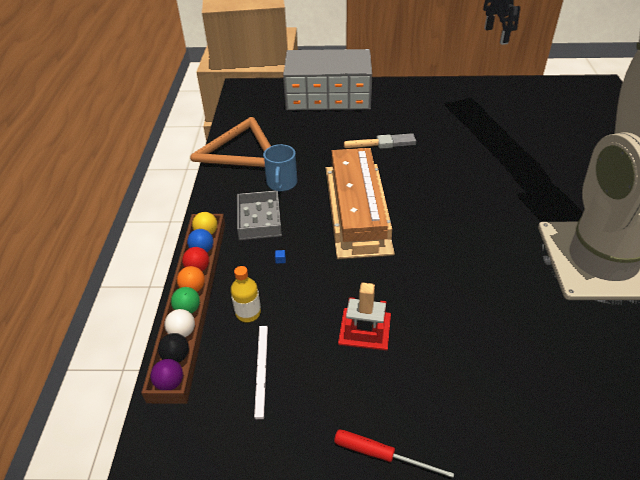

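The top view shows the stand at about (247,273) with the handle at (244,272). The cradle is at about (383,268), and its white strip runs from (338,282) to (437,270). The side view shows the handle top at about (367,287), and the strip from (362,152) to (376,217).

```bash
cat > h.py <<'E'
from workcell import *
import cv2,numpy as np
np.set_printoptions(precision=4,suppress=True)
def ray(n,uv):
    p=camera_params(n);R=p["extrinsics"][:3,:3];t=p["extrinsics"][:3,3]
    d=R.T@np.linalg.inv(p["mtx"])@np.array([uv[0],uv[1],1.]);return -R.T@t,d
def onz(n,uv,z):
    c,d=ray(n,uv);return c+d*(z-c[2])/d[2]
def tri(a,b):
    P=[camera_params(n)["mtx"]@camera_params(n)["extrinsics"][:3] for n in("top","side")]
    X=cv2.triangulatePoints(P[0],P[1],np.float64(a).reshape(2,1),np.float64(b).reshape(2,1))[:,0];return X[:3]/X[3]
def comps(im,lo,hi,box,amin=20):
    x0,y0,x1,y1=box;h=cv2.cvtColor(im[y0:y1,x0:x1],cv2.COLOR_RGB2HSV)
    m=cv2.inRange(h,np.array(lo),np.array(hi));cs,_=cv2.findContours(m,cv2.RETR_EXTERNAL,cv2.CHAIN_APPROX_NONE)
    return m,[c+np.array([x0,y0]) for c in sorted(cs,key=cv2.contourArea,reverse=True) if cv2.contourArea(c)>=amin]
E
python3 - <<'E'
from h import *
I={n:cv2.imread(f"pics/{n}0.png")[:,:,::-1].copy() for n in("top","side")}
box={"top":(310,230,455,305),"side":(320,140,400,262)}
ends={}
for n in I:
    x0,y0,x1,y1=box[n]
    h=cv2.cvtColor(I[n][y0:y1,x0:x1],cv2.COLOR_RGB2HSV);m=cv2.inRange(h,(0,0,185),(180,50,255))
    m=cv2.morphologyEx(m,cv2.MORPH_CLOSE,np.ones((5,5)))
    cs,_=cv2.findContours(m,cv2.RETR_EXTERNAL,cv2.CHAIN_APPROX_NONE)
    c=max(cs,key=lambda c:max(cv2.minAreaRect(c)[1]))+np.array([x0,y0]);r=cv2.minAreaRect(c);b=cv2.boxPoints(r)
    L=sorted(b,key=lambda q:q[0] if n=="top" else -q[1]);ends[n]=[(L[0]+L[1])/2,(L[2]+L[3])/2]
    print(n,"strip",r,ends[n])
for k in(0,1):
    print("tri",tri(ends["top"][k],ends["side"][k]),"z.065",onz("top",ends["top"][k],.068))
for z in(.06,.07,.08):
    a,b=[onz("top",ends["top"][k],z) for k in(0,1)];print(z,np.linalg.norm(a-b),(a+b)/2,np.degrees(np.arctan2(*(a-b)[:2]*[1,1])))
# cradle outline
m,cs=comps(I["top"],(5,60,90),(30,255,255),box["top"],500)
r=cv2.minAreaRect(cs[0]);B=np.array([onz("top",q,.04) for q in cv2.boxPoints(r)]);print("cradle",r,B.tolist(),B.mean(0),np.linalg.norm(B[0]-B[1]),np.linalg.norm(B[1]-B[2]))
# stand
for lo,hi in(((0,150,60),(6,255,255)),):
    m,cs=comps(I["top"],lo,hi,(215,240,280,305),50)
    pts=np.vstack(cs);r=cv2.minAreaRect(pts);
    B=np.array([onz("top",q,.03) for q in cv2.boxPoints(r)]);print("stand",r,B.mean(0),B.tolist(),np.linalg.norm(B[0]-B[1]),np.linalg.norm(B[1]-B[2]))
for n,bx in(("top",(215,240,280,305)),("side",(335,275,400,350))):
    m,cs=comps(I[n],(8,50,120),(30,255,255),bx,10)
    for c in cs:print(n,"wood",cv2.minAreaRect(c),cv2.boxPoints(cv2.minAreaRect(c)).tolist())
    m,cs=comps(I[n],(0,0,130),(180,45,255),bx,10)
    for c in cs:print(n,"grey",cv2.minAreaRect(c))
a=cv2.resize(I["top"][240:305,215:280],(400,400),interpolation=cv2.INTER_CUBIC);b=cv2.resize(I["side"][275:350,335:400],(347,400),interpolation=cv2.INTER_CUBIC)
cv2.imwrite("pics/z.png",np.hstack([a,b])[:,:,::-1])
E
```

```text
top strip ((386.94091796875, 276.00714111328125), (6.672131538391113, 99.08910369873047), 83.1572265625) [array([337.7493, 281.9101], dtype=float32), array([436.1326, 270.1042], dtype=float32)]
side strip ((368.1000061035156, 184.8000030517578), (69.49382019042969, 7.403361797332764), 77.90524291992188) [array([375.3805, 218.7756], dtype=float32), array([360.8195, 150.8244], dtype=float32)]
tri [ 0.505  -0.0499  0.0808] z.065 [ 0.5046 -0.0503  0.068 ]
tri [ 0.5291 -0.3077  0.0817] z.065 [ 0.5284 -0.3103  0.068 ]
0.06 0.26240800698993255 [ 0.5165 -0.1812  0.06  ] -5.22448036328102
0.07 0.2607692918249655 [ 0.5165 -0.1801  0.07  ] -5.2244803632810095
0.08 0.2591305766599985 [ 0.5165 -0.1789  0.08  ] -5.224480363281024
cradle ((383.2596435546875, 267.13262939453125), (50.358367919921875, 127.1202392578125), 83.36748504638672) [[0.5926225925687838, 0.0012436680225131292, 0.040000000000000036], [0.622752447426649, -0.3390891545127941, 0.040000000000000036], [0.4881870434411403, -0.34970311420032585, 0.040000000000000036], [0.45855223877259227, -0.010595305513386914, 0.040000000000000036]]
[... 400 characters left out ...]
355377388, 0.15214232293932692, 0.030000000000000027]] 0.10073836230742715 0.09524488505291875
top wood ((242.5, 273.0), (10.0, 13.0), 90.0) [[236.0, 268.0], [249.0, 268.0], [249.0, 278.0], [236.0, 278.0]]
top grey ((245.1081085205078, 273.35137939453125), (17.426292419433594, 27.290233612060547), 9.462322235107422)
side wood ((365.9922180175781, 297.6245422363281), (14.783655166625977, 30.81487464904785), 3.5763344764709473) [[357.6536865234375, 312.5408935546875], [359.57586669921875, 281.7860107421875], [374.33074951171875, 282.70819091796875], [372.4085693359375, 313.46307373046875]]
side grey ((365.876953125, 309.484619140625), (37.08638381958008, 18.605209350585938), 7.125016689300537)
```

View pics/z.png

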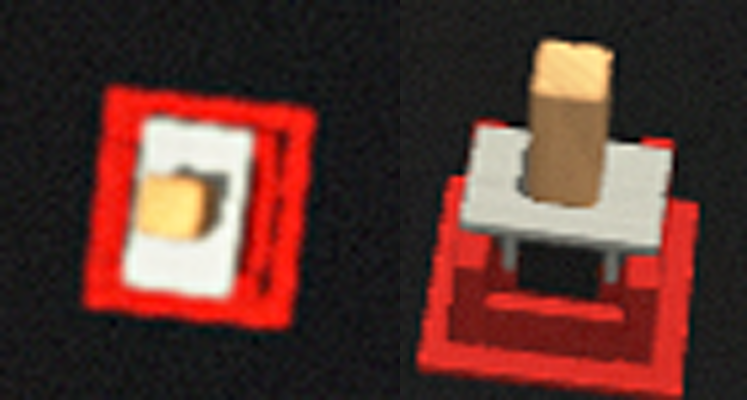

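The crop puts the handle's top face at about (175,207) in the top half and (572,70) in the side half. The plate's long axis lies roughly along world x, turned by about -7°.

```bash
python3 - <<'E'
from h import *
t=(215+175/6.154,240+207/6.154);s=(335+172/5.338,275+70/5.333)
print("handle top",tri(t,s),onz("top",t,.126),onz("side",s,.126))
pt=(215+187/6.154,240+208/6.154);print("plate",onz("top",pt,.062))
p=camera_params("top")
B=[(107,87),(316,107),(290,328),(83,305)]
for z in(0,.03,.054):
    q=np.array([onz("top",(215+a/6.154,240+b/6.154),z)[:2] for a,b in B]);print(z,q.mean(0),[np.linalg.norm(q[i]-q[i-1]) for i in range(4)])
for b in((140,120),(253,130),(235,298),(122,283)):print(onz("top",(215+b[0]/6.154,240+b[1]/6.154),.062))
E
```

```text
handle top [0.5333 0.1901 0.1228] [0.5328 0.1897 0.126 ] [0.534  0.1928 0.126 ]
plate [0.5327 0.1923 0.062 ]
0 [0.5336 0.1943] [np.float64(0.09744304038424313), np.float64(0.0935152415705232), np.float64(0.09888535487636371), np.float64(0.09251982897686756)]
0.03 [0.5334 0.1908] [np.float64(0.09568340315364439), np.float64(0.09182653296653194), np.float64(0.09709967217070013), np.float64(0.09084909564389307)]
0.054 [0.5332 0.1881] [np.float64(0.09427569336916532), np.float64(0.090475566083339), np.float64(0.0956711260061692), np.float64(0.0895125089775135)]
[0.5709 0.2116 0.062 ]
[0.5653 0.1633 0.062 ]
[0.4936 0.1727 0.062 ]
[0.5014 0.2208 0.062 ]
```

Emit:
{"api": "step_arm", "payload": {
  "commands": [85,0.5,0.4,0.015,0,0,-0.125,85,0.5,0.4,0.015,0,0,-0.125,85,0.5,0.4,0.015,0,0,-0.125,85,0.5,0.4,0.015,0,0,-0.125,85,0.5,0.4,0.015,0,0,-0.125,85,0.5,0.4,0.015,0,0,-0.125,85,0.6,0.92,0.015,0,0,-0.125,85,0.6,0.92,0.015,0,0,-0.125,85,0.6,0.92,0.015,0,0,-0.125,85,0.6,0.92,0.015,0,0,-0.125]
}}

```text
clock: 1.35
position: [0.505, -0.1271, 0.2401]
ee_rot: [0.998, -0.065, -0.0, 0.0]
ft_force: [1.6, -0.9, 0.5]
grip_width: 0.996
grasp_force: 0.0
```

Emit:
{"api": "step_arm", "payload": {
  "commands": [85,0.047,0.53,-0.03,0,0,0,85,0.047,0.53,-0.03,0,0,0,85,0.047,0.53,-0.03,0,0,0,85,0.047,0.53,-0.03,0,0,0,85,0.047,0.53,-0.03,0,0,0,85,0.047,0.53,-0.03,0,0,0,85,0.047,0.53,-0.03,0,0,0,85,0.047,0.53,-0.03,0,0,0,85,0.047,0.53,-0.03,0,0,0,85,0.047,0.53,-0.03,0,0,0]
}}

```text
clock: 2.6
position: [0.5335, 0.188, 0.2224]
ee_rot: [0.998, -0.066, 0.0, 0.0]
ft_force: [-0.3, -0.3, 0.1]
grip_width: 0.999
grasp_force: 0.0
```

```bash
python3 - <<'E'
from h import *
from scipy.spatial.transform import Rotation as R
o=get_obs();print(o["position"],o["ee_rot"],np.degrees(2*np.arctan2(o["ee_rot"][1],o["ee_rot"][0])),o["ft_force"])
im=camera("wrist");p=camera_params("wrist")
T=np.eye(4);T[:3,:3]=R.from_quat(o["ee_rot"]).as_matrix();T[:3,3]=o["position"];C=T@p["tool_from_camera"]
def w2p(X):
    c=np.linalg.inv(C)@np.r_[X,1];q=p["mtx"]@c[:3];return q[:2]/q[2]
a=np.radians(-7.5);ux=np.array([np.cos(a),np.sin(a),0]);uy=np.array([-np.sin(a),np.cos(a),0])
out=im[:,:,::-1].copy()
for z,hx,hy,col in((.126,.013,.013,(255,255,0)),(.062,.036,.023,(0,255,0)),(.0,.048,.045,(255,0,255))):
    c=np.array([.533,.191,z]);q=np.int32([w2p(c+sx*hx*ux+sy*hy*uy) for sx,sy in((1,1),(1,-1),(-1,-1),(-1,1))])
    cv2.polylines(out,[q],True,col,1)
cv2.imwrite("pics/w1.png",out)
E
```

```text
[0.5335 0.188  0.2224] [ 0.9978 -0.0656  0.0002  0.0002] -7.5232362904390975 [-0.3059 -0.3324  0.0873]
```

View pics/w1.png

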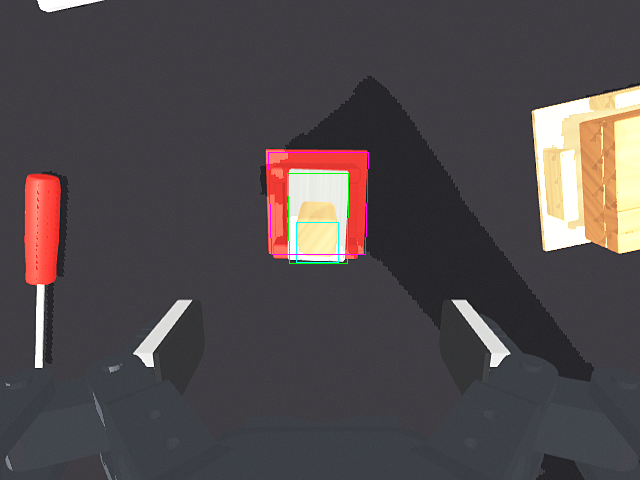

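The projected handle, plate and stand outlines match the wrist picture to within 1–2 mm: handle at about (318,235), stand at about (317,203). I'll grasp at this pose.

Emit:
{"api": "step_arm", "payload": {
  "commands": [85,0,0.005,-0.1,0,0,0,85,0,0.005,-0.18,0,0,0,85,0,0.005,-0.245,0,0,0,85,0,0.005,-0.245,0,0,0,85,0,0.005,-0.245,0,0,0,0,0,0.005,-0.245,0,0,0,0,0,0.005,-0.245,0,0,0,0,0,0.005,-0.245,0,0,0,0,0,0.005,-0.245,0,0,0,0,0,0.005,-0.245,0,0,0],
  "squeeze": 100
}}

```text
clock: 3.9
position: [0.5336, 0.1918, 0.0759]
ee_rot: [0.998, -0.065, 0.0, 0.0]
ft_force: [-1.0, -0.7, 6.8]
grip_width: 0.292
grasp_force: 97.2
```

Emit:
{"api": "step_arm", "payload": {
  "commands": [0,0,0,0.06,0,0,0,0,0,0,0.12,0,0,0,0,0,0,0.175,0,0,0,0,0,0,0.175,0,0,0,0,-0.025,-0.1,0.175,0,0,0.035,0,-0.05,-0.2,0.175,0,0,0.0706,0,-0.05,-0.3,0.175,0,0,0.0706,0,-0.05,-0.3815,0.175,0,0,0.0706,0,-0.05,-0.3815,0.175,0,0,0.0706,0,-0.05,-0.3815,0.175,0,0,0.0706]
}}

```text
clock: 5.15
position: [0.5025, -0.0365, 0.1788]
ee_rot: [0.999, 0.046, -0.001, -0.0]
ft_force: [-0.0, 0.8, -4.4]
grip_width: 0.291
grasp_force: 99.3
```

```bash
python3 - <<'E'
from h import *
from scipy.spatial.transform import Rotation as R
o=get_obs();print(o["position"],o["ee_rot"],np.degrees(2*np.arctan2(o["ee_rot"][1],o["ee_rot"][0])),o["ft_force"],o["grip_width"])
im=camera("wrist");p=camera_params("wrist")
T=np.eye(4);T[:3,:3]=R.from_quat(o["ee_rot"]).as_matrix();T[:3,3]=o["position"];C=T@p["tool_from_camera"]
def w2p(X):
    c=np.linalg.inv(C)@np.r_[X,1];q=p["mtx"]@c[:3];return q[:2]/q[2]
a=np.radians(5.2);ux=np.array([np.cos(a),np.sin(a),0]);uy=np.array([-np.sin(a),np.cos(a),0])
out=im[:,:,::-1].copy();s=np.array([.5165,-.1795,0])
for z,cx,hx,hy,col in((.072,0,.008,.13,(255,0,0)),(.07,.025,.05,.15,(0,200,0)),(.0,.025,.065,.17,(255,0,255))):
    q=np.int32([w2p(s+[0,0,z]+(cx+sx*hx)*ux+sy*hy*uy) for sx,sy in((1,1),(1,-1),(-1,-1),(-1,1))])
    cv2.polylines(out,[q],True,col,1)
cv2.imwrite("pics/w2.png",out)
E
```

```text
[ 0.5025 -0.0365  0.1788] [ 0.9989  0.0459 -0.001  -0.0004] 5.2606472375590325 [-0.0133  0.7726 -4.3904] 0.291229997093959
```

View pics/w2.png

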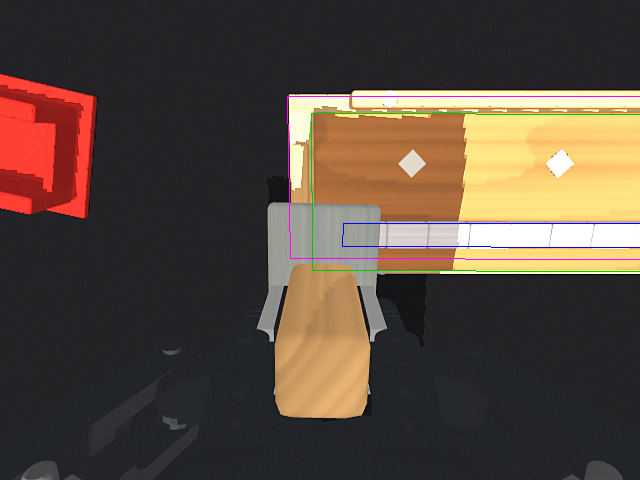

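The strip and rail outlines drawn from my estimate lie on the picture: strip at rows 223–247, rail end at about column 312. The wheel is therefore lined up just off the strip's end, and I can feel downward from here.

Emit:
{"api": "step_arm", "payload": {
  "commands": [0,0,0,-0.02,0,0,0,0,0,0,-0.04,0,0,0,0,0,0,-0.048,0,0,0,0,0,0,-0.05,0,0,0,0,0,0,-0.052,0,0,0,0,0,0,-0.053,0,0,0,0,0,0,-0.054,0,0,0,0,0,0,-0.055,0,0,0,0,0,0,-0.056,0,0,0,0,0,0,-0.056,0,0,0]
}}

```text
clock: 6.45
position: [0.5032, -0.0369, 0.1466]
ee_rot: [0.999, 0.046, -0.0, 0.0]
ft_force: [-0.6, -0.4, -4.3]
grip_width: 0.292
grasp_force: 99.2
```

Emit:
{"api": "step_arm", "payload": {
  "commands": [0,0,0,-0.001,0,0,0,0,0,0,-0.002,0,0,0,0,0,0,-0.003,0,0,0,0,0,0,-0.0035,0,0,0,0,0,0,-0.004,0,0,0,0,0,0,-0.004,0,0,0,0,0,0,-0.004,0,0,0,0,0,0,-0.004,0,0,0,0,0,0,-0.004,0,0,0,0,0,0,-0.004,0,0,0]
}}

```text
clock: 7.7
position: [0.5033, -0.037, 0.1443]
ee_rot: [0.999, 0.046, 0.0, 0.0]
ft_force: [0.4, 0.4, -3.9]
grip_width: 0.292
grasp_force: 99.2
```

Emit:
{"api": "step_arm", "payload": {
  "commands": [0,0,0,-0.0005,0,0,0,0,0,0,-0.001,0,0,0,0,0,0,-0.0015,0,0,0,0,0,0,-0.002,0,0,0,0,0,0,-0.0025,0,0,0,0,0,0,-0.003,0,0,0,0,0,0,-0.003,0,0,0,0,0,0,-0.003,0,0,0,0,0,0,-0.003,0,0,0,0,0,0,-0.003,0,0,0]
}}

```text
clock: 8.95
position: [0.5033, -0.037, 0.1425]
ee_rot: [0.999, 0.046, 0.0, 0.0]
ft_force: [0.4, -0.8, -4.5]
grip_width: 0.289
grasp_force: 99.2
```

Emit:
{"api": "step_arm", "payload": {
  "commands": [0,0,0,-0.0005,0,0,0,0,0,0,-0.001,0,0,0,0,0,0,-0.0015,0,0,0,0,0,0,-0.0018,0,0,0,0,0,0,-0.002,0,0,0,0,0,0,-0.002,0,0,0,0,0,0,-0.002,0,0,0,0,0,0,-0.002,0,0,0,0,0,0,-0.002,0,0,0,0,0,0,-0.002,0,0,0]
}}

```text
clock: 10.2
position: [0.5034, -0.0369, 0.1414]
ee_rot: [0.999, 0.046, 0.0, 0.0]
ft_force: [-1.5, -0.3, 4.5]
grip_width: 0.29
grasp_force: 100.0
```

Emit:
{"api": "step_arm", "payload": {
  "commands": [0,0.0006,-0.0065,0,0,0,0,0,0.0012,-0.013,0,0,0,0,0,0.0018,-0.02,0,0,0,0,0,0.0024,-0.0265,0,0,0,0,0,0.003,-0.033,0,0,0,0,0,0.0036,-0.0395,0,0,0,0,0,0.0042,-0.046,0,0,0,0,0,0.0048,-0.053,0,0,0,0,0,0.0054,-0.0595,0,0,0,0,0,0.006,-0.066,0,0,0]
}}

```text
invalid input
```

Emit:
{"api": "step_arm", "payload": {
  "commands": [0,0.0006,-0.0065,0,0,0,0,0,0.0012,-0.013,0,0,0,0,0,0.0018,-0.02,0,0,0,0,0,0.0024,-0.0265,0,0,0,0,0,0.003,-0.033,0,0,0,0,0,0.0036,-0.0395,0,0,0,0,0,0.0042,-0.046,0,0,0,0,0,0.0048,-0.053,0,0,0,0,0,0.0054,-0.0595,0,0,0,0,0,0.006,-0.066,0,0,0,0]
}}

```text
clock: 11.45
position: [0.5067, -0.0759, 0.1417]
ee_rot: [0.999, 0.046, -0.0, -0.0]
ft_force: [-3.9, 1.2, 8.5]
grip_width: 0.293
grasp_force: 101.2
```

Emit:
{"api": "step_arm", "payload": {
  "commands": [0,0,0,-0.0005,0,0,0,0,0,0,-0.001,0,0,0,0,0.0006,-0.0065,-0.001,0,0,0,0,0.0012,-0.013,-0.001,0,0,0,0,0.0018,-0.02,-0.001,0,0,0,0,0.0024,-0.0265,-0.001,0,0,0,0,0.003,-0.033,-0.001,0,0,0,0,0.0036,-0.0395,-0.001,0,0,0,0,0.0042,-0.046,-0.001,0,0,0,0,0.0042,-0.046,-0.001,0,0,0]
}}

```text
clock: 12.7
position: [0.509, -0.1051, 0.1413]
ee_rot: [0.999, 0.045, -0.0, 0.0]
ft_force: [-6.3, -1.0, 12.0]
grip_width: 0.293
grasp_force: 101.4
```

Emit:
{"api": "step_arm", "payload": {
  "commands": [0,0,0,-0.0005,0,0,0,0,0,0,-0.001,0,0,0,0,0.0006,-0.0065,-0.001,0,0,0,0,0.0012,-0.013,-0.001,0,0,0,0,0.0018,-0.02,-0.001,0,0,0,0,0.0024,-0.0265,-0.001,0,0,0,0,0.003,-0.033,-0.001,0,0,0,0,0.0036,-0.0395,-0.001,0,0,0,0,0.0042,-0.046,-0.001,0,0,0,0,0.0048,-0.053,-0.001,0,0,0]
}}

```text
clock: 13.95
position: [0.5122, -0.1368, 0.1411]
ee_rot: [0.999, 0.046, -0.0, 0.001]
ft_force: [-6.3, 1.2, 15.3]
grip_width: 0.293
grasp_force: 101.8
```

Emit:
{"api": "step_arm", "payload": {
  "commands": [0,0.0006,-0.007,-0.0006,0,0,0,0,0.0013,-0.014,-0.0006,0,0,0,0,0.0019,-0.021,-0.0006,0,0,0,0,0.0025,-0.028,-0.0006,0,0,0,0,0.0032,-0.035,-0.0006,0,0,0,0,0.0038,-0.042,-0.0006,0,0,0,0,0.0044,-0.049,-0.0006,0,0,0,0,0.0051,-0.056,-0.0006,0,0,0,0,0.0057,-0.063,-0.0006,0,0,0,0,0.0064,-0.07,-0.0006,0,0,0]
}}

```text
clock: 15.2
position: [0.5161, -0.1772, 0.141]
ee_rot: [0.999, 0.046, -0.0, -0.0]
ft_force: [-7.8, 3.6, 18.9]
grip_width: 0.292
grasp_force: 102.3
```

Emit:
{"api": "step_arm", "payload": {
  "commands": [0,0.0006,-0.007,0,0,0,0,0,0.0013,-0.014,0,0,0,0,0,0.0019,-0.021,0,0,0,0,0,0.0025,-0.028,0,0,0,0,0,0.0032,-0.035,0,0,0,0,0,0.0038,-0.042,0,0,0,0,0,0.0044,-0.049,0,0,0,0,0,0.0051,-0.056,0,0,0,0,0,0.0057,-0.063,0,0,0,0,0,0.0064,-0.07,0,0,0,0]
}}

```text
clock: 16.45
position: [0.52, -0.2211, 0.1411]
ee_rot: [0.999, 0.046, 0.0, 0.001]
ft_force: [-5.3, 0.6, 14.9]
grip_width: 0.295
grasp_force: 101.8
```

Emit:
{"api": "step_arm", "payload": {
  "commands": [0,0.0006,-0.007,0,0,0,0,0,0.0013,-0.014,0,0,0,0,0,0.0019,-0.021,0,0,0,0,0,0.0025,-0.028,0,0,0,0,0,0.0032,-0.035,0,0,0,0,0,0.0038,-0.042,0,0,0,0,0,0.0044,-0.049,0,0,0,0,0,0.0051,-0.056,0,0,0,0,0,0.0057,-0.063,0,0,0,0,0,0.0064,-0.07,0,0,0,0]
}}

```text
clock: 17.7
position: [0.5237, -0.2631, 0.1411]
ee_rot: [0.999, 0.046, 0.0, 0.001]
ft_force: [-6.3, -0.8, 14.8]
grip_width: 0.29
grasp_force: 101.7
```

Emit:
{"api": "step_arm", "payload": {
  "commands": [0,0.0006,-0.007,-0.0005,0,0,0,0,0.0013,-0.014,-0.0005,0,0,0,0,0.0019,-0.021,-0.0005,0,0,0,0,0.0025,-0.028,-0.0005,0,0,0,0,0.0032,-0.035,-0.0005,0,0,0,0,0.0038,-0.042,-0.0005,0,0,0,0,0.0044,-0.049,-0.0005,0,0,0,0,0.0051,-0.056,-0.0005,0,0,0,0,0.006,-0.066,-0.0005,0,0,0,0,0.007,-0.077,-0.0005,0,0,0]
}}

```text
clock: 18.95
position: [0.5277, -0.3097, 0.1409]
ee_rot: [0.999, 0.045, 0.0, 0.001]
ft_force: [-6.3, -0.2, 13.9]
grip_width: 0.292
grasp_force: 101.7
```

Emit:
{"api": "step_arm", "payload": {
  "commands": [0,0.0004,-0.004,-0.0008,0,0,0,0,-0.0002,0.003,-0.0008,0,0,0,0,-0.0009,0.01,-0.0008,0,0,0,0,-0.0015,0.017,-0.0008,0,0,0,0,-0.0023,0.025,-0.0008,0,0,0,0,-0.003,0.033,-0.0008,0,0,0,0,-0.0038,0.042,-0.0008,0,0,0,0,-0.0046,0.051,-0.0008,0,0,0,0,-0.0055,0.06,-0.0008,0,0,0,0,-0.0063,0.069,-0.0008,0,0,0]
}}

```text
clock: 20.2
position: [0.5248, -0.2684, 0.1409]
ee_rot: [0.999, 0.045, 0.001, 0.002]
ft_force: [-2.8, -0.8, 16.2]
grip_width: 0.292
grasp_force: 101.9
```

Emit:
{"api": "step_arm", "payload": {
  "commands": [0,-0.0008,0.009,-0.0005,0,0,0,0,-0.0016,0.018,-0.0005,0,0,0,0,-0.0025,0.027,-0.0005,0,0,0,0,-0.0033,0.036,-0.0005,0,0,0,0,-0.0041,0.045,-0.0005,0,0,0,0,-0.0049,0.054,-0.0005,0,0,0,0,-0.0057,0.063,-0.0005,0,0,0,0,-0.0066,0.072,-0.0005,0,0,0,0,-0.0074,0.081,-0.0005,0,0,0,0,-0.0082,0.09,-0.0005,0,0,0]
}}

```text
clock: 21.45
position: [0.5208, -0.2141, 0.141]
ee_rot: [0.999, 0.046, 0.002, 0.001]
ft_force: [0.2, -0.9, 17.2]
grip_width: 0.292
grasp_force: 101.6
```

Emit:
{"api": "step_arm", "payload": {
  "commands": [0,-0.0008,0.009,0,0,0,0,0,-0.0016,0.018,0,0,0,0,0,-0.0025,0.027,0,0,0,0,0,-0.0033,0.036,0,0,0,0,0,-0.0041,0.045,0,0,0,0,0,-0.0049,0.054,0,0,0,0,0,-0.0057,0.063,0,0,0,0,0,-0.0066,0.072,0,0,0,0,0,-0.0074,0.081,0,0,0,0,0,-0.0082,0.09,0,0,0,0]
}}

```text
clock: 22.7
position: [0.5167, -0.1598, 0.1411]
ee_rot: [0.999, 0.046, 0.003, 0.001]
ft_force: [1.7, -0.9, 14.8]
grip_width: 0.293
grasp_force: 101.5
```

Emit:
{"api": "step_arm", "payload": {
  "commands": [0,-0.0008,0.009,-0.0008,0,0,0,0,-0.0016,0.018,-0.0008,0,0,0,0,-0.0025,0.027,-0.0008,0,0,0,0,-0.0033,0.036,-0.0008,0,0,0,0,-0.0041,0.045,-0.0008,0,0,0,0,-0.0049,0.054,-0.0008,0,0,0,0,-0.0057,0.063,-0.0008,0,0,0,0,-0.0066,0.072,-0.0008,0,0,0,0,-0.0074,0.081,-0.0008,0,0,0,0,-0.0082,0.09,-0.0008,0,0,0]
}}

```text
clock: 23.95
position: [0.5126, -0.1054, 0.1409]
ee_rot: [0.999, 0.046, 0.004, 0.001]
ft_force: [3.9, 0.2, 17.4]
grip_width: 0.29
grasp_force: 101.6
```

Emit:
{"api": "step_arm", "payload": {
  "commands": [0,-0.0008,0.009,-0.0006,0,0,0,0,-0.0016,0.018,-0.0006,0,0,0,0,-0.0025,0.027,-0.0006,0,0,0,0,-0.0033,0.036,-0.0006,0,0,0,0,-0.0041,0.045,-0.0006,0,0,0,0,-0.0049,0.054,-0.0006,0,0,0,0,-0.0057,0.063,-0.0006,0,0,0,0,-0.0066,0.072,-0.0006,0,0,0,0,-0.0074,0.081,-0.0006,0,0,0,0,-0.0082,0.09,-0.0006,0,0,0]
}}

```text
clock: 25.2
position: [0.5083, -0.051, 0.1407]
ee_rot: [0.999, 0.046, 0.005, 0.001]
ft_force: [4.2, 0.3, 14.3]
grip_width: 0.294
grasp_force: 101.4
```

Emit:
{"api": "step_arm", "payload": {
  "commands": [0,0,0,-0.0007,0,0,0,0,0.001,-0.011,-0.0007,0,0,0,0,0.002,-0.022,-0.0007,0,0,0,0,0.003,-0.033,-0.0007,0,0,0,0,0.004,-0.044,-0.0007,0,0,0,0,0.005,-0.055,-0.0007,0,0,0,0,0.006,-0.066,-0.0007,0,0,0,0,0.007,-0.077,-0.0007,0,0,0,0,0.008,-0.088,-0.0007,0,0,0,0,0.009,-0.099,-0.0007,0,0,0]
}}

```text
clock: 26.45
position: [0.5131, -0.1106, 0.1405]
ee_rot: [0.999, 0.046, 0.004, 0.001]
ft_force: [1.3, 1.0, 22.1]
grip_width: 0.296
grasp_force: 102.2
```

Emit:
{"api": "step_arm", "payload": {
  "commands": [0,0.001,-0.011,-0.0003,0,0,0,0,0.002,-0.022,-0.0003,0,0,0,0,0.003,-0.033,-0.0003,0,0,0,0,0.004,-0.044,-0.0003,0,0,0,0,0.005,-0.055,-0.0003,0,0,0,0,0.006,-0.066,-0.0003,0,0,0,0,0.007,-0.077,-0.0003,0,0,0,0,0.008,-0.088,-0.0003,0,0,0,0,0.009,-0.099,-0.0003,0,0,0,0,0.01,-0.11,-0.0003,0,0,0]
}}

```text
clock: 27.7
position: [0.5182, -0.1772, 0.1404]
ee_rot: [0.999, 0.046, 0.003, 0.001]
ft_force: [-2.0, 1.0, 24.0]
grip_width: 0.291
grasp_force: 102.8
```

Emit:
{"api": "step_arm", "payload": {
  "commands": [0,0.001,-0.011,0.0005,0,0,0,0,0.002,-0.022,0.0005,0,0,0,0,0.003,-0.033,0.0005,0,0,0,0,0.004,-0.044,0.0005,0,0,0,0,0.005,-0.055,0.0005,0,0,0,0,0.006,-0.066,0.0005,0,0,0,0,0.007,-0.077,0.0005,0,0,0,0,0.008,-0.088,0.0005,0,0,0,0,0.009,-0.099,0.0005,0,0,0,0,0.01,-0.11,0.0005,0,0,0]
}}

```text
clock: 28.95
position: [0.5233, -0.2436, 0.1404]
ee_rot: [0.999, 0.046, 0.002, 0.001]
ft_force: [-4.3, 1.4, 23.2]
grip_width: 0.292
grasp_force: 102.8
```

Emit:
{"api": "step_arm", "payload": {
  "commands": [0,0.001,-0.011,0,0,0,0,0,0.002,-0.022,0,0,0,0,0,0.003,-0.033,0,0,0,0,0,0.004,-0.044,0,0,0,0,0,0.005,-0.055,0,0,0,0,0,0.006,-0.066,0,0,0,0,0,0.007,-0.077,0,0,0,0,0,0.008,-0.088,0,0,0,0,0,0.009,-0.099,0,0,0,0,0,0.01,-0.11,0,0,0,0]
}}

```text
clock: 30.2
position: [0.5283, -0.3101, 0.1402]
ee_rot: [0.999, 0.045, 0.001, 0.002]
ft_force: [-6.8, -1.3, 20.2]
grip_width: 0.292
grasp_force: 102.4
```

Emit:
{"api": "step_arm", "payload": {
  "commands": [0,0,0,0.04,0,0,0,0,0,0,0.075,0,0,0,0,0.005,0.1,0.075,0,0,0,0,0.005,0.2,0.075,0,0,0,0,0.007,0.3,0.075,0,0,0,0,0.007,0.4,0.075,0,0,-0.035,0,0.008,0.5,0.075,0,0,-0.0706,0,0.008,0.6,0.075,0,0,-0.0706,0,0.009,0.7,0.075,0,0,-0.0706,0,0.009,0.76,0.075,0,0,-0.0706]
}}

```text
clock: 31.45
position: [0.5324, 0.1509, 0.1817]
ee_rot: [0.998, -0.063, -0.001, -0.0]
ft_force: [0.3, -0.8, -3.7]
grip_width: 0.294
grasp_force: 99.4
```

```bash
python3 - <<'E'
from h import *
w=camera("wrist")[100:400,150:600];s=camera("side")[120:340,300:440]
s=cv2.resize(s,(350,550),interpolation=cv2.INTER_CUBIC);w=cv2.copyMakeBorder(w,0,250,0,0,cv2.BORDER_CONSTANT)
cv2.imwrite("pics/w3.png",np.hstack([w,s])[:,:,::-1]);o=get_obs();print(o["position"],o["ee_rot"],o["ft_force"])
E
```

```text
[0.5319 0.1528 0.1817] [ 0.9981 -0.0615 -0.0008 -0.0011] [ 0.3174  0.7504 -4.1901]
```

View pics/w3.png

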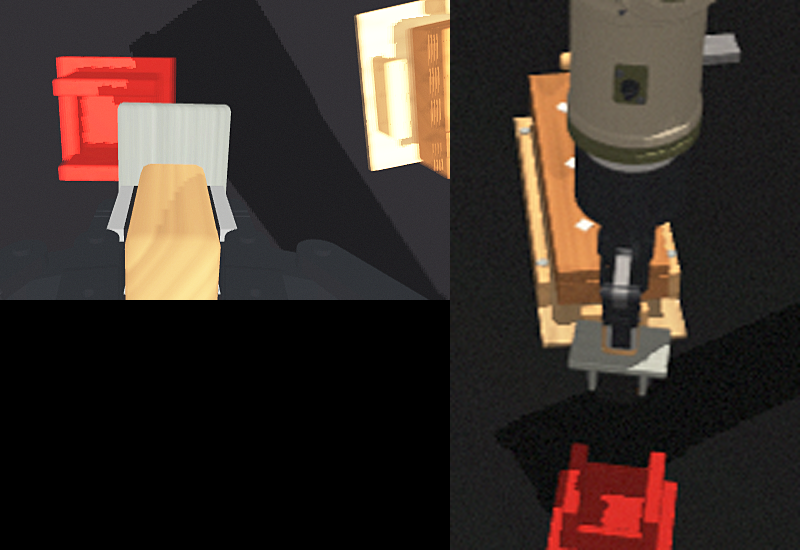

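The plate sits in the gripper as it did before rolling (wrist-image top edge still at row 203), so it hasn't slipped. I'll return to the grasp pose.

Emit:
{"api": "step_arm", "payload": {
  "commands": [0,0.003,0.065,0,0,0,-0.0025,0,0.003,0.065,0,0,0,-0.0025,0,0.003,0.065,0,0,0,-0.0025,0,0.003,0.065,-0.03,0,0,-0.0025,0,0.003,0.065,-0.06,0,0,-0.0025,0,0.003,0.065,-0.09,0,0,-0.0025,0,0.003,0.065,-0.09,0,0,-0.0025,0,0.003,0.065,-0.09,0,0,-0.0025,0,0.003,0.065,-0.09,0,0,-0.0025,0,0.003,0.065,-0.09,0,0,-0.0025]
}}

```text
clock: 32.8
position: [0.5354, 0.1869, 0.129]
ee_rot: [0.998, -0.069, 0.0, -0.0]
ft_force: [-0.1, 0.3, -4.0]
grip_width: 0.293
grasp_force: 99.4
```

Emit:
{"api": "step_arm", "payload": {
  "commands": [0,-0.003,0.008,0,0,0,0.002,0,-0.003,0.008,0,0,0,0.002,0,-0.003,0.008,-0.02,0,0,0.002,0,-0.003,0.008,-0.04,0,0,0.002,0,-0.003,0.008,-0.06,0,0,0.002,0,-0.003,0.008,-0.075,0,0,0.002,0,-0.003,0.008,-0.082,0,0,0.002,0,-0.003,0.008,-0.086,0,0,0.002,0,-0.003,0.008,-0.087,0,0,0.002,0,-0.003,0.008,-0.087,0,0,0.002]
}}

```text
clock: 34.05
position: [0.5335, 0.1917, 0.0765]
ee_rot: [0.998, -0.066, 0.0, -0.0]
ft_force: [0.6, -0.2, -3.6]
grip_width: 0.291
grasp_force: 99.6
```

Down 0.8 mm until it rests, then open. The fingers must not drag the roller.

Emit:
{"api": "step_arm", "payload": {
  "commands": [0,0,0,-0.0006,0,0,0,0,0,0,-0.0012,0,0,0,0,0,0,-0.0012,0,0,0,0,0,0,-0.0012,0,0,0,40,0,0,-0.0012,0,0,0,85,0,0,-0.0012,0,0,0,85,0,0,-0.0012,0,0,0,85,0,0,-0.0012,0,0,0,85,0,0,-0.0012,0,0,0,85,0,0,-0.0012,0,0,0]
}}

```text
clock: 35.3
position: [0.5333, 0.1916, 0.0755]
ee_rot: [0.998, -0.066, -0.0, 0.0]
ft_force: [-0.6, 0.6, 0.4]
grip_width: 0.996
grasp_force: 0.0
```

Emit:
{"api": "step_arm", "payload": {
  "commands": [85,0,0,0.02,0,0,0,85,0,0,0.06,0,0,0,85,0,0,0.12,0,0,0,85,0,0,0.18,0,0,0,85,0,0,0.24,0,0,0,85,0,0,0.26,0,0,0,85,0,0,0.26,0,0,0,85,0,0,0.26,0,0,0,85,0,0,0.26,0,0,0,85,0,0,0.26,0,0,0]
}}

```text
clock: 36.55
position: [0.5331, 0.1915, 0.2309]
ee_rot: [0.998, -0.066, -0.001, 0.0]
ft_force: [0.2, -0.4, -0.2]
grip_width: 0.996
grasp_force: 0.0
```

```bash
python3 - <<'E'
from h import *
from scipy.spatial.transform import Rotation as R
o=get_obs();print(o["clock"],o["position"],o["grip_width"],o["ft_force"])
im=camera("wrist");p=camera_params("wrist")
T=np.eye(4);T[:3,:3]=R.from_quat(o["ee_rot"]).as_matrix();T[:3,3]=o["position"];C=T@p["tool_from_camera"]
def w2p(X):
    c=np.linalg.inv(C)@np.r_[X,1];q=p["mtx"]@c[:3];return q[:2]/q[2]
a=np.radians(-7.5);ux=np.array([np.cos(a),np.sin(a),0]);uy=np.array([-np.sin(a),np.cos(a),0])
out=im[:,:,::-1].copy()
for z,hx,hy,col in((.126,.013,.013,(255,255,0)),(.062,.036,.023,(0,255,0)),(.0,.048,.045,(255,0,255))):
    c=np.array([.533,.191,z]);q=np.int32([w2p(c+sx*hx*ux+sy*hy*uy) for sx,sy in((1,1),(1,-1),(-1,-1),(-1,1))])
    cv2.polylines(out,[q],True,col,1)
t=camera("top")[235:300,315:455,::-1];t=cv2.resize(t,(640,297),interpolation=cv2.INTER_CUBIC)
cv2.imwrite("pics/w4.png",np.vstack([out[100:400],t]))
E
```

```text
36.55 [0.5331 0.1915 0.2309] 0.9961359319388866 [ 0.2215 -0.4237 -0.1583]
```

View pics/w4.png

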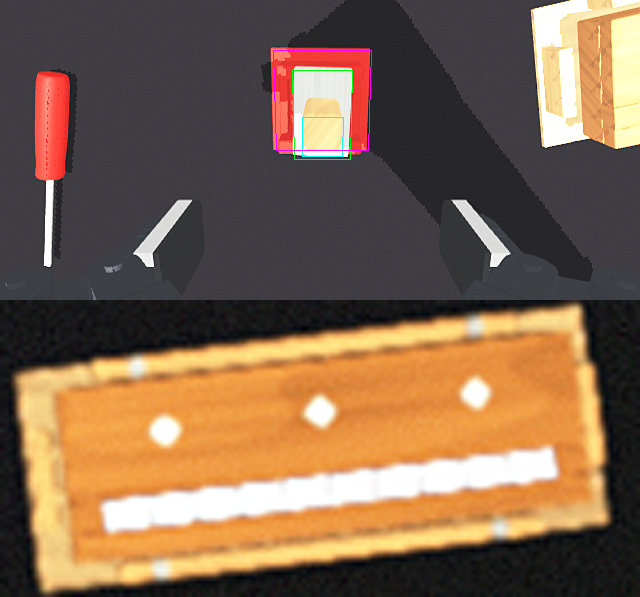

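The roller is back in its stand within about 1 mm of its original outline: handle at about (322,128), plate at about (322,113) in the crop. The strip looks even along its whole length.

```bash
python3 -c "
from workcell import *
print(hand_in())"
```

```text
the job is handed in; nothing more can be done
None
```

I rolled the strip three passes at about 13–28 N, put the roller back upright in its stand and released it, and handed the job in at about 37 s. Roller height and force readings along the strip indicate every section is home, but no verdict was returned.

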